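Mist the incense box and slide its cover shut

TASK

Freshen the open incense box: press the white spray cap of the amber mister on its deck fully down and let it spring back up, while the red cover is still open. Then slide the red cover fully shut over the compartment, pressing only gently on the box and cover, and leave everything else on the table undisturbed.

Things in the scene. Friction and masses are not known exactly. Their poses are not given: they have to be found in the camera images.
- scent_box: Fixed wooden box 130 (x) x 300 (y) x 60 mm high. Origin: centre of its underside; z up, y along the slide. Half y -150 to 0 is roofed by a dark deck, top at 60 mm; half y 0 to 145 is the compartment, with four low bowls (28 mm). Side rails 10 mm wide at x = +-60 mm are 58 mm high, 110 mm apart inside; a 5 mm end wall at y 145 to 150 is 52 mm high. More than 30 N on box or cover may damage it.
- cover (a joint): Slide of the flat red cover, in m: 0 = shut (stop), 0.105 = open (stop); shuts along +y of scent_box, out from under the deck. Plate 108 x 153 x 6 mm on runners set to any height: its top is 38 to 52 mm above the table, so feel for it. No handle, rear edge hidden: drag it (3 N) by a fingertip on its 84 x 30 mm black ribbed strip, flat on top, centre at x 0, y 122 mm minus joint value.
- mister: Amber spray bottle fixed in a 56 mm square wooden foot on the deck, 124 mm tall with its cap, 48 mm diameter. Origin: centre of the foot's underside, on the deck. z up, spout roughly towards the compartment.
- nozzle (a joint): Press travel of the white cap, in m: 0 = up, 0.008 = fully down (stop). Spring: about 2 N to start, 8 N fully down; springs back when released.
- nozzle_top (a point): Centre of the flat top of the white cap (32 mm diameter), on its axis; 184 mm above the table when up; moves down with the cap.
- oil_bottle: Loose small amber bottle with a black cap, 38 mm diameter x 70 mm, standing on the deck beside the mister. Origin: centre of its underside. Leave alone.
- bowl: Loose dark mixing bowl, 110 mm diameter x 60 mm. Origin: centre of its underside. Leave alone.
- water_bottle: Loose clear water bottle with a blue cap, 64 mm diameter x 205 mm. Origin: centre of its underside. Leave alone.
- glass_jar: Loose lidded glass jar, 110 mm diameter x 151 mm. Origin: centre of its underside. Leave alone.
- tissue_box: Loose patterned tissue box 120 x 240 x 78 mm. Origin: centre of its underside. Leave alone.

How it is judged:
By the outcome, as a careful person would: the job done as asked, in the order asked, and still so for the second after the job is handed in, with the robot touching nothing.
It also fails if it takes over 64 s, if anything falls off the work surface, if the arm or the gripper's body presses on something with over 40 N, if the wrist force passes 120 N, or if a joint passes its speed limit or range.

ROBOT

A 6-joint arm with a two-finger parallel gripper is mounted at the origin on the work surface. World frame = base frame: x ahead of the robot, y to its left, z up, the work surface at z = 0. Lengths are in m, angles in rad, forces in N, time in s.
With the tool pointing down it reaches from about 0.325 to 0.85 m from the base axis. Payload 15.5 kg.
Tool frame: the origin (TCP) lies on the centre line of the jaws, within the pads' length; the fingertips stand 14 mm ahead of it and the grasp point (between the pads) lies 5 mm behind it; z points along the fingers, y is the line along which they close (so a half turn about z gives the same grasp; the last joint's range is limited). The gripper opens to 91 mm and grips with 3 to 60 N. Pads are 32 mm wide; open, the fingers measure 118 mm over their backs; the gripper's body (76 mm by 178 mm) begins 60 mm behind the grasp point.
Start: joints at [1.153, 0.494, 1.345, -0, 1.302, -0.096], TCP at [0.198, 0.593, 0.228] pointing down, gripper open.
Joint ranges: [-2.91, 2.91], [-0.82, 2.16], [0.22, 2.67], [-1.22, 4.37], [0.12, 2.79], [-3.08, 3.08]. Speed limits (rad/s): [1.89, 1.89, 2.57, 3.01, 3.01, 3.01].

INTERFACE

Orientations are given as a unit quaternion [x, y, z, w].
In Python, from bench import robot, snapshot gives the robot as it stands.
- The arm moves only by the shell command python3 -m crank 'ROWS' [OPENING] [FORCE]. ROWS is JSON, a list of rows, each a list of 6 numbers: the shift along the tool's x, y, z in units of 0.06 m (1.0 is 0.06 m), then the turn, a rotation vector about the tool's x, y, z in units of 1.5 rad (1.0 is 1.5 rad). In form: [[tx, ty, tz, wx, wy, wz], ...]. A call has 1 to 5 rows; each row shifts and turns the commanded pose from where the row before left it, along the tool's axes as they then stand; what a row does not reach is not made up. A row lasts 1/8 s, in which the tool goes at most 62.5 mm and 10.7 degrees, less where a joint would pass 70% of its speed; a pose out of reach is approached as far as the arm can. A call with a number of a shift or a turn outside -1 to 1 is refused whole. A call with a gripper value outside its range is refused whole. OPENING is the opening, from -1 (shut) to 1 (fully open), so that 0 is half open, set as the call begins (- or left out, the last holds). The fingers move at their own pace and stop on an object; FORCE is the grip in N (left out, the last holds). Time passes only in rows, so rows that do not move let the fingers close. It gives the time, the measured TCP pose, the force, the opening and the grip force at its end, in the units of the state.
- robot.sense(): the state, without advancing time (a new reading comes with each control period).
- snapshot(name): name is "scene" or "top" or "wrist"; returns a dict with "color" (480x640x3 uint8, blue, green, red), "z_map" (480x640 float32, m along the optical axis (not along the pixel's ray), 0 where there is no reading), "intrinsics" (3x3 intrinsics, pixels), "position" and "rotation" of the camera in the world; the wrist camera has in their place "T_tool_cam" (4x4, takes a point from camera to tool coordinates, whose origin is the TCP and whose axes are the flange's). Camera axes: x right, y down, z forward; pixel columns grow to the right and rows downward; lengths in m; the calibration is good to about 2 mm. A picture is of the moment at which its call begins: read the wrist's pose just before it.
- robot.close_job(): hands the job in; it is judged then, once.
The state is a dict: "time": time; "joint_positions": joint angles; "qd": joint speeds; "tau": joint torques, N m; "eef_pos": TCP position; "eef_rot": TCP orientation; "contact_force": force on the tool from outside, world axes, zero at the start; "moment": the same for the moment, N m; "width": finger opening in m; "grip_force": force on a finger pad.
Only numpy, scipy, OpenCV 4.12 (cv2) and the standard library are available. Lean on these libraries where they do the work, as an engineer would, in place of code of your own. Each camera call takes 0.05 s, during which the arm holds its last target. There are 200 camera calls.

## Working session

There is one attempt and no reset: what is moved stays moved. The work goes in short steps, Python scripts to look and compute and a shell command to move; the robot and the scene stay as the last step left them, time stands still between calls to the robot, and variables do not carry over. Pictures are saved under pics/ and viewed, at most 10 in all, crops included, and the job is handed in when it is done.

```bash
ls; mkdir -p pics; cat > h.py <<'E'
import numpy as np, cv2
from bench import robot, snapshot
from scipy.spatial.transform import Rotation as R
def cam(s, st=None):
    if "T_tool_cam" in s:
        T=np.eye(4);T[:3,:3]=R.from_quat(st["eef_rot"]).as_matrix();T[:3,3]=st["eef_pos"];T=T@np.array(s["T_tool_cam"])
        return T[:3,3],T[:3,:3]
    P=np.array(s["rotation"]);P=P if P.shape==(3,3) else R.from_quat(P).as_matrix()
    return np.array(s["position"]),P
def pts(s,st=None):
    p,M=cam(s,st);K=np.array(s["intrinsics"]);z=s["z_map"]
    v,u=np.mgrid[:z.shape[0],:z.shape[1]]
    c=np.stack([(u-K[0,2])/K[0,0]*z,(v-K[1,2])/K[1,1]*z,z],-1)
    return c@M.T+p
def ray(s,uv,h,st=None):
    p,M=cam(s,st);K=np.array(s["intrinsics"]);d=M@np.linalg.inv(K)@np.array([uv[0],uv[1],1.])
    return p+d*(h-p[2])/d[2]
E
python3 - <<'E'
from h import *
st=robot.sense();print(st)
for n in("top","scene"):
    s=snapshot(n);cv2.imwrite(f"pics/{n}0.png",s["color"]);print(n,cam(s));np.savez(f"{n}0.npz",**s)
E
```

```text
pics
{'time': 0.0, 'joint_positions': array([ 1.15252631e+00,  4.94201309e-01,  1.34613309e+00, -5.61511368e-06,
        1.30250326e+00, -9.55014756e-02]), 'qd': array([-0.00092575, -0.00094933,  0.00063215,  0.0004952 , -0.00066213,
       -0.00023901]), 'tau': array([ 2.58956541e-03, -8.78825426e+01, -3.81859660e+01,  7.07795215e-02,
        5.32853580e-02, -1.38970850e-04]), 'eef_pos': array([0.19809574, 0.59238893, 0.22732632]), 'eef_rot': array([ 1.60683878e-01,  9.87005726e-01, -6.02766270e-04, -1.55541980e-04]), 'contact_force': array([-0.19684302, -0.46290529,  0.00219471]), 'moment': array([-0.01127982, -0.01098527, -0.00905487]), 'grip_force': 0.0, 'width': 0.09146191230467805}
top (array([ 0.37507148, -0.01483564,  1.23593023]), array([[-0.01919227, -0.9805716 ,  0.19522038],
       [-0.99976939,  0.0169404 , -0.01319826],
       [ 0.00963473, -0.19542867, -0.98067059]]))
scene (array([ 1.26408171, -0.14601924,  1.02370488]), array([[ 0.1647504 ,  0.78429616, -0.59811106],
       [ 0.98633468, -0.13167677,  0.09902083],
       [-0.00109567, -0.60625141, -0.7952723 ]]))
```

View pics/top0.png

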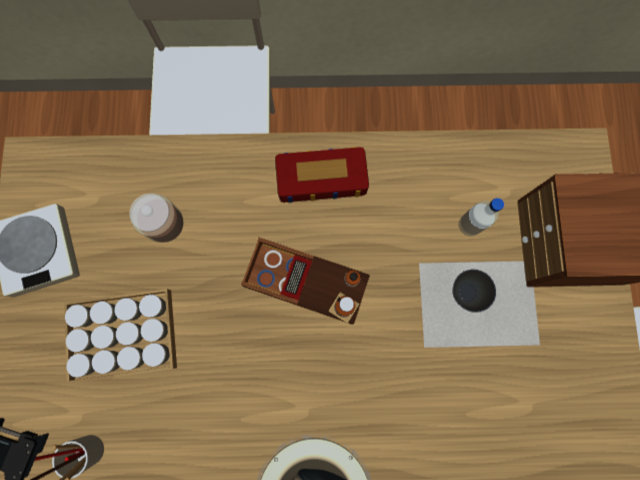

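View pics/scene0.png

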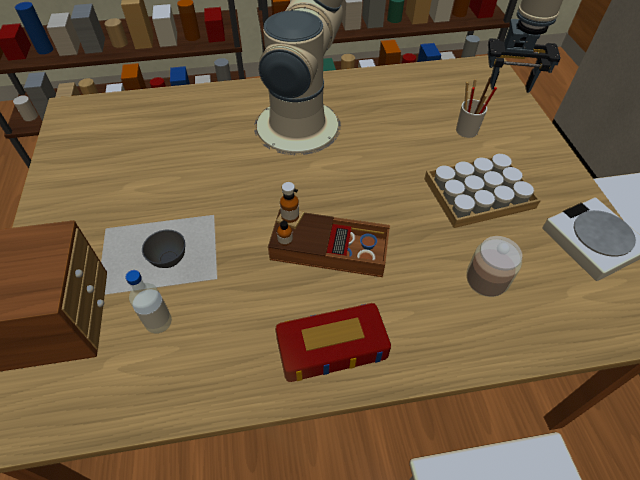

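The top view shows the box between (243,287) and (369,270), with the compartment on the left. The white cap is at (347,304), the oil bottle at (353,278) and the black strip at (295,277).

```bash
python3 - <<'E'
from h import *
st=robot.sense()
for n,w in(("top",(235,230,380,330)),("scene",(260,175,400,280))):
    s=dict(np.load(f"{n}0.npz"));P=pts(s);c=s["color"].astype(int)
    roi=np.zeros(c.shape[:2],bool);roi[w[1]:w[3],w[0]:w[2]]=1
    white=roi&(c.min(2)>170)&(P[...,2]>.15);print(n,"cap",white.sum(),np.median(P[white],0))
    v,u=np.nonzero(white);print(" uv",u.mean(),v.mean(),ray(s,(u.mean(),v.mean()),.184))
    top=roi&(P[...,2]>.174)&(P[...,2]<.195);print(" captop",top.sum(),P[top].mean(0))
    # box outline: points with height .045-.066
    b=roi&(P[...,2]>.046)&(P[...,2]<.066)
    r=cv2.minAreaRect((P[b][:,:2]*1000).astype(np.float32));print(" box",r,cv2.boxPoints(r).tolist())
    dk=roi&(c.max(2)<70)&(P[...,2]>.03)&(P[...,2]<.056);
    red=roi&(c[...,2]>90)&(c[...,1]<45)&(c[...,0]<45);print(" red",red.sum(),np.median(P[red],0))
    ob=roi&(P[...,2]>.12)&(P[...,2]<.136);print(" h.12-.136",ob.sum(),P[ob].mean(0))
    cv2.imwrite(f"pics/{n}crop.png",cv2.resize(s["color"][w[1]:w[3],w[0]:w[2]],None,fx=5,fy=5,interpolation=cv2.INTER_CUBIC))
E
```

```text
top cap 135 [ 0.44965638 -0.08322521  0.18345821]
 uv 346.24444444444447 303.7851851851852 [ 0.45001511 -0.0834987   0.184     ]
 captop 174 [ 0.44966464 -0.08146015  0.18295128]
 box ((521.385498046875, 10.48468017578125), (300.39080810546875, 131.7885284423828), 69.60639190673828) [[407.283203125, -107.33460998535156], [530.8113403320312, -153.2586212158203], [635.48779296875, 128.30397033691406], [511.95965576171875, 174.2279815673828]]
 red 322 [0.52780623 0.03148085 0.04246724]
 h.12-.136 138 [ 0.4728567  -0.08996499  0.1313559 ]
scene cap 72 [ 0.45303872 -0.08081621  0.18430981]
 uv 287.8888888888889 186.26388888888889 [ 0.45263485 -0.08058498  0.184     ]
 captop 134 [ 0.4555434  -0.07986883  0.18270193]
 box ((524.9667358398438, 11.792831420898438), (300.3224792480469, 135.93243408203125), 69.85269165039062) [[409.4385681152344, -105.77012634277344], [537.0533447265625, -152.5900115966797], [640.494873046875, 129.3557891845703], [512.880126953125, 176.17567443847656]]
 red 258 [0.5202268  0.03239937 0.04289328]
 h.12-.136 171 [ 0.48459332 -0.08908908  0.12927884]
```

View pics/topcrop.png

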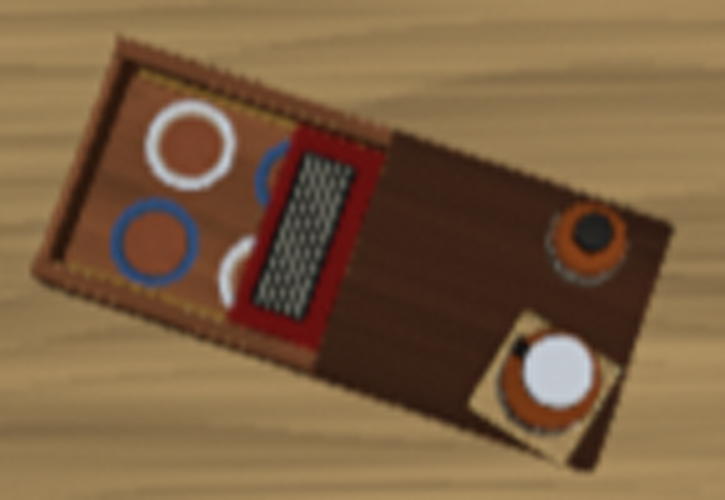

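```bash
python3 -m crank '[[0,0,-1,0,0,0],[-0.7,-0.6,0,0,0,0],[-0.7,-0.6,0,0,0,0],[-0.7,-0.6,0,0,0,0],[-0.7,-0.6,0,0,0,0]]' -1 10; python3 -m crank '[[-0.6,-0.7,0,0,0,0],[-0.6,-0.7,0,0,0,0],[-0.6,-0.7,0,0,0,0],[-0.6,-0.7,0,0,0,0],[-0.6,-0.7,0,0,0,0]]'; python3 -m crank '[[-0.5,-0.7,0,0,0,0],[-0.5,-0.7,0,0,0,0],[-0.4,-0.7,0,0,0,0],[0,0,0,0,0,0],[0,0,0,0,0,0]]'
```

```text
time: 0.72
eef_pos: [0.3124, 0.4012, 0.2878]
eef_rot: [0.161, 0.987, -0.0, -0.0]
contact_force: [0.7, -0.4, 0.5]
width: 0.0441
grip_force: 0.0
time: 1.35
eef_pos: [0.4163, 0.1449, 0.2879]
eef_rot: [0.161, 0.987, 0.0, 0.0]
contact_force: [0.6, -0.2, -0.1]
width: 0.0007
grip_force: 0.0
time: 1.98
eef_pos: [0.4554, 0.0007, 0.2877]
eef_rot: [0.161, 0.987, 0.0, -0.0]
contact_force: [-0.4, 0.0, 0.2]
width: 0.0006
grip_force: 0.0
```

```bash
python3 - <<'E'
from h import *
st=robot.sense();s=snapshot("wrist");cv2.imwrite("pics/w1.png",s["color"]);print(np.array(s["T_tool_cam"]))
P=pts(s,st);c=s["color"].astype(int)
w=(c.min(2)>150)&(abs(P[...,2]-.184)<.006);print(w.sum(),P[w].mean(0) if w.any() else 0)
if w.any():
    cn=max(cv2.findContours(w.astype(np.uint8),0,2)[0],key=cv2.contourArea);(u,v),r=cv2.minEnclosingCircle(cn);print(u,v,r,ray(s,(u,v),.184,st))
np.savez("w1.npz",**s,ep=st["eef_pos"],er=st["eef_rot"])
E
```

```text
[[ 3.06141759e-04 -9.71494976e-01 -2.37059947e-01  6.66498146e-02]
 [ 9.99999458e-01  6.14654324e-05  1.03951864e-03  5.78311375e-04]
 [-9.95316147e-04 -2.37060136e-01  9.71494468e-01 -1.57219581e-01]
 [ 0.00000000e+00  0.00000000e+00  0.00000000e+00  1.00000000e+00]]
693 [ 0.44582538 -0.08207973  0.18436617]
202.96551513671875 272.5172424316406 20.119394302368164 [ 0.45034008 -0.08044663  0.184     ]
```

View pics/w1.png

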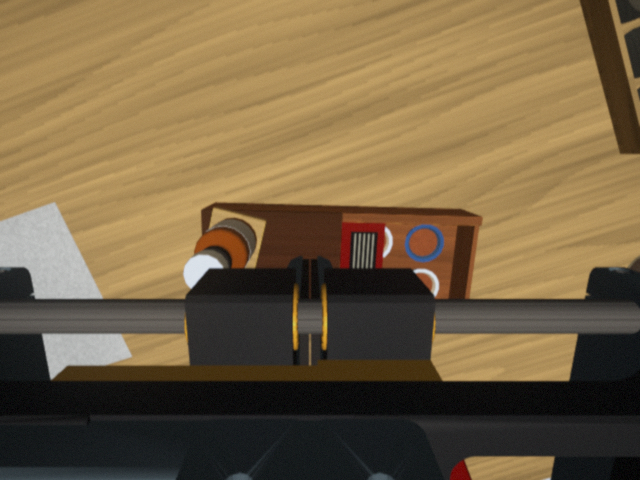

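The wrist view shows the white cap at (203,270), which agrees with the other views at about (0.450,-0.081). Moving over it.

```bash
python3 -m crank '[[-0.18,-0.66,0,0,0,0],[-0.18,-0.66,0,0,0,0],[0,0,0.6,0,0,0],[0,0,0.65,0,0,0],[0,0,0,0,0,0]]'; python3 -m crank '[[0,0,0,0,0,0],[0,0,0,0,0,0]]'
```

```text
time: 2.65
eef_pos: [0.4496, -0.08, 0.2113]
eef_rot: [0.16, 0.987, 0.0, -0.002]
contact_force: [0.3, -0.6, 1.0]
width: 0.0008
grip_force: 0.0
time: 2.9
eef_pos: [0.4519, -0.0814, 0.2143]
eef_rot: [0.16, 0.987, -0.0, 0.001]
contact_force: [0.0, -0.4, 0.2]
width: 0.0005
grip_force: 0.0
```

```bash
python3 -m crank '[[0,0,0.12,0,0,0],[0,0,0.12,0,0,0],[0,0,0.04,0,0,0],[0,0,0.04,0,0,0],[0,0,0,0,0,0]]';  python3 -m crank '[[0,0,0.03,0,0,0],[0,0,0.02,0,0,0],[0,0,0,0,0,0]]'; python3 -m crank '[[0,0,0.03,0,0,0],[0,0,0,0,0,0]]'
```

```text
time: 3.52
eef_pos: [0.451, -0.0815, 0.1937]
eef_rot: [0.161, 0.987, 0.0, -0.0]
contact_force: [-0.1, 1.1, 5.0]
width: 0.0006
grip_force: 2.5
time: 3.9
eef_pos: [0.451, -0.0815, 0.1909]
eef_rot: [0.161, 0.987, 0.0, 0.0]
contact_force: [-1.4, -0.2, 7.0]
width: 0.0004
grip_force: 3.5
time: 4.15
eef_pos: [0.4512, -0.0815, 0.19]
eef_rot: [0.161, 0.987, -0.0, 0.0]
contact_force: [-6.6, 2.5, 26.8]
width: 0.0008
grip_force: 13.5
```

Force jumped to 27 N, so the stop is reached. I'll back off and check that the cap springs up.

```bash
python3 -m crank '[[0,0,-0.05,0,0,0],[0,0,-0.2,0,0,0],[0,0,-0.8,0,0,0],[0,0,-0.6,0,0,0],[0,0,0,0,0,0]]'; python3 -m crank '[[0.1,0.8,0,0,0,0],[0.1,0.8,0,0,0,0],[0,0,0,0,0,0],[0,0,0,0,0,0]]'; python3 - <<'E'
from h import *
st=robot.sense()
for n in("top","wrist"):
    s=snapshot(n);P=pts(s,st);c=s["color"].astype(int)
    w=(c.min(2)>150)&(P[...,2]>.165)&(P[...,2]<.2)&(np.hypot(P[...,0]-.45,P[...,1]+.082)<.03)
    print(n,w.sum(),P[w].mean(0) if w.any() else 0)
    if n=="wrist":
        st_=st
        # strip: dark pixels inside red region near expected position, box frame
        C=np.array([.522,.011]);a=np.deg2rad(69.7);ey=np.array([np.cos(a),np.sin(a)]);ex=np.array([ey[1],-ey[0]])
        q=P[...,:2]-C;bx=q@ex;by=q@ey
        red=(c[...,2]>80)&(c[...,1]<60)&(c[...,0]<60)&(abs(bx)<.06)&(by>-.01)&(by<.08)
        print("red",red.sum(),"z",np.percentile(P[red][:,2],[10,50,90]),"y",np.percentile(by[red],[1,99]),"x",np.percentile(bx[red],[1,99]))
        dk=(abs(bx)<.05)&(by<-.01)&(by>-.06)&(P[...,2]>.05)&(P[...,2]<.07);print("deck z",np.median(P[dk][:,2]))
    cv2.imwrite(f"pics/{n}2.png",s["color"])
E
```

```text
time: 4.78
eef_pos: [0.4521, -0.0818, 0.2906]
eef_rot: [0.161, 0.987, -0.0, 0.002]
contact_force: [-0.0, 0.7, 0.7]
width: 0.001
grip_force: 0.0
time: 5.28
eef_pos: [0.4697, 0.0132, 0.2873]
eef_rot: [0.16, 0.987, -0.0, -0.001]
contact_force: [1.0, -0.2, 0.3]
width: 0.0004
grip_force: 0.0
top 32 [ 0.44826154 -0.09294499  0.18401407]
wrist 1323 [ 0.45156807 -0.07977996  0.18425806]
red 1193 z [0.04212509 0.04311529 0.04473845] y [-0.00683671  0.05267076] x [-0.05405338  0.00866855]
deck z 0.060379715363730435
```

View pics/wrist2.png

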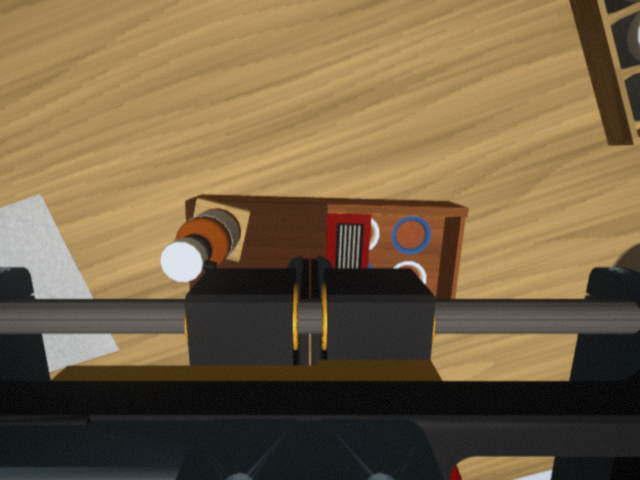

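The cap is back up at 184 mm. The strip spans columns 338 to 362 at row 245, and the deck edge is at column 328.

```bash
python3 - <<'E'
from h import *
st=robot.sense();s=snapshot("wrist")
C=np.array([.522,.011]);a=np.deg2rad(69.7);ey=np.array([np.cos(a),np.sin(a)]);ex=np.array([ey[1],-ey[0]])
def f(uv,h):
    q=ray(s,uv,h,st)[:2]; return q.round(4),(((q-C)@ex).round(4),((q-C)@ey).round(4))
for n,uv,h in[("stripL",(337.5,245),.044),("stripR",(362.5,245),.044),("stripnearrail",(350,222),.044),("redR",(371,240),.044),("deckedge",(327.5,240),.06),("farcorner",(187,203),.06),("corner+",(467,213),.055),("corner+in",(467,208),.052)]: print(n,*f(uv,h))
g=C+ex*0+ey*.0205;print("goal",g,"tool d",R.from_quat(st["eef_rot"]).inv().apply(np.r_[g,.0]-st["eef_pos"])/.06)
E
```

```text
stripL [0.5137 0.032 ] (np.float64(-0.0151), np.float64(0.0168))
stripR [0.5226 0.0587] (np.float64(-0.0159), np.float64(0.0449))
stripnearrail [0.493 0.053] (np.float64(-0.0418), np.float64(0.0294))
redR [0.5201 0.0693] (np.float64(-0.022), np.float64(0.0541))
deckedge [0.5007 0.0236] (np.float64(-0.0243), np.float64(0.0044))
farcorner [ 0.4158 -0.104 ] (np.float64(-0.0597), np.float64(-0.1447))
corner+ [0.5211 0.1742] (np.float64(-0.0574), np.float64(0.1528))
corner+in [0.5167 0.1765] (np.float64(-0.0624), np.float64(0.1534))
goal [0.52911218 0.03022672] tool d [-0.84689438  0.59488053  4.79298232]
```

```bash
python3 -m crank '[[-0.43,0.38,0,0,0,0],[-0.43,0.38,0,0,0,0],[0,0,0.7,0,0,0],[0,0,0.7,0,0,0],[0,0,0,0,0,0]]'; python3 -m crank '[[0,0,0.7,0,0,0],[0,0,0.7,0,0,0],[0,0,0.4,0,0,0],[0,0,0.2,0,0,0],[0,0,0,0,0,0]]';python3 -m crank '[[0,0,0,0,0,0],[0,0,0,0,0,0]]'
```

```text
time: 6.05
eef_pos: [0.5318, 0.0395, 0.2018]
eef_rot: [0.161, 0.987, -0.0, -0.003]
contact_force: [0.2, 0.1, 1.3]
width: 0.0005
grip_force: 0.0
time: 6.68
eef_pos: [0.5341, 0.0399, 0.0846]
eef_rot: [0.161, 0.987, 0.0, 0.0]
contact_force: [0.2, -0.5, 0.5]
width: 0.0007
grip_force: 0.0
time: 6.92
eef_pos: [0.5341, 0.0402, 0.0849]
eef_rot: [0.161, 0.987, 0.0, 0.001]
contact_force: [0.0, -0.3, -0.0]
width: 0.0007
grip_force: 0.0
```

Tip is at about 71 mm. I'll feel downward in steps.

```bash
python3 -m crank '[[0,0,0.15,0,0,0],[0,0,0.15,0,0,0],[0,0,0.05,0,0,0],[0,0,0,0,0,0]]'; python3 -m crank '[[0,0,0.03,0,0,0],[0,0,0,0,0,0]]'; python3 -m crank '[[0,0,0.02,0,0,0],[0,0,0,0,0,0]]'
```

```text
time: 7.42
eef_pos: [0.5333, 0.0402, 0.0625]
eef_rot: [0.161, 0.987, -0.0, -0.0]
contact_force: [0.1, 0.3, 0.3]
width: 0.0005
grip_force: 0.0
time: 7.68
eef_pos: [0.5336, 0.0403, 0.0611]
eef_rot: [0.161, 0.987, 0.0, 0.0]
contact_force: [-0.3, -0.0, -0.2]
width: 0.0002
grip_force: 0.0
time: 7.92
eef_pos: [0.5335, 0.0402, 0.0599]
eef_rot: [0.161, 0.987, -0.0, 0.0]
contact_force: [-0.5, -0.2, -0.3]
width: 0.0008
grip_force: 0.0
```

```bash
for i in 1 ; do python3 -m crank '[[0,0,0.01,0,0,0],[0,0,0,0,0,0]]'; python3 -m crank '[[0,0,0.01,0,0,0],[0,0,0,0,0,0]]'; done
```

```text
time: 8.18
eef_pos: [0.5335, 0.0403, 0.0593]
eef_rot: [0.161, 0.987, 0.0, 0.0]
contact_force: [-0.5, 0.3, 0.3]
width: 0.0004
grip_force: 0.0
time: 8.43
eef_pos: [0.5335, 0.0403, 0.0587]
eef_rot: [0.161, 0.987, 0.0, -0.0]
contact_force: [0.5, 0.1, -0.1]
width: 0.0005
grip_force: 0.0
```

```bash
python3 -m crank '[[0,0,0.01,0,0,0],[0,0,0,0,0,0]]'|grep -E "pos|force"; python3 -m crank '[[0,0,0.01,0,0,0],[0,0,0,0,0,0]]'|grep -E "pos|force"
```

```text
eef_pos: [0.5335, 0.0402, 0.0581]
contact_force: [0.0, -0.6, -0.2]
grip_force: 0.0
eef_pos: [0.5335, 0.0402, 0.0575]
contact_force: [0.8, 0.6, -0.3]
grip_force: 0.0
```

```bash
python3 -m crank '[[0,0,0.01,0,0,0],[0,0,0,0,0,0]]'|grep -E "pos|force"
```

```text
eef_pos: [0.5335, 0.0403, 0.0569]
contact_force: [0.4, 0.1, 0.6]
grip_force: 0.0
```

```bash
python3 -m crank '[[0,0,0.01,0,0,0],[0,0,0,0,0,0]]'|grep -E "pos|force"
```

```text
eef_pos: [0.5336, 0.0402, 0.0567]
contact_force: [-2.9, 0.0, 9.6]
grip_force: 4.8
```

```bash
python3 -m crank '[[0,0,0.005,0,0,0],[0,0,0,0,0,0]]'|grep -E "pos|force"
```

```text
eef_pos: [0.5336, 0.0403, 0.0566]
contact_force: [-2.8, 0.6, 14.7]
grip_force: 7.4
```

```bash
python3 -m crank '[[0,0,0.005,0,0,0],[0,0,0,0,0,0]]'|grep -E "pos|force"
```

```text
eef_pos: [0.5336, 0.0402, 0.0566]
contact_force: [-4.5, -0.5, 19.8]
grip_force: 10.1
```

Contact at 42.7 mm. I'll ease off slightly and try a short drag along box +y.

```bash
python3 -m crank '[[0,0,-0.006,0,0,0],[0,0.04,0,0,0,0],[0,0.05,0,0,0,0],[-0.002,0.06,0,0,0,0]]'|grep -E "pos|force"
```

```text
eef_pos: [0.5366, 0.0486, 0.0567]
contact_force: [-3.1, -2.6, 13.5]
grip_force: 6.7
```

```bash
python3 -m crank '[[-0.002,0.07,0,0,0,0],[-0.002,0.07,0,0,0,0],[-0.002,0.07,0,0,0,0],[-0.002,0.07,0,0,0,0],[0,0,0,0,0,0]]'|grep -E "pos|force"; python3 - <<'E'
from h import *
st=robot.sense();s=snapshot("wrist");cv2.imwrite("pics/w3.png",s["color"][180:320,160:500].repeat(2,0).repeat(2,1))
E
```

```text
eef_pos: [0.5426, 0.0648, 0.0567]
contact_force: [-1.9, 1.8, 12.3]
grip_force: 6.3
```

View pics/w3.png

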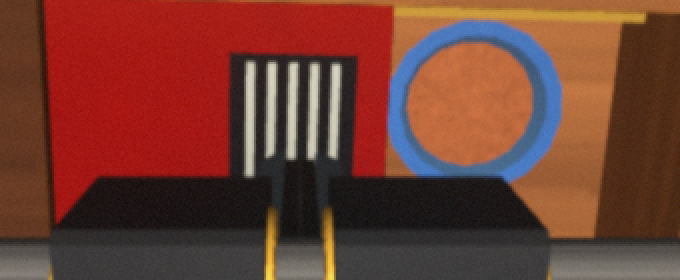

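The cover follows, with the fingers centred on the strip (crop columns 231 to 357). Continuing.

```bash
python3 -m crank '[[-0.002,0.07,0,0,0,0],[-0.003,0.08,0,0,0,0],[-0.003,0.08,0,0,0,0],[-0.003,0.08,0,0,0,0],[-0.002,0.07,0,0,0,0]]'|grep -E "pos|force"; python3 -m crank '[[-0.002,0.07,0,0,0,0],[-0.003,0.08,0,0,0,0],[-0.003,0.08,0,0,0,0],[-0.003,0.08,0,0,0,0],[-0.002,0.07,0,0,0,0]]'|grep -E "pos|force"
```

```text
eef_pos: [0.5503, 0.0859, 0.0567]
contact_force: [-3.4, -2.1, 12.7]
grip_force: 6.7
eef_pos: [0.5581, 0.1073, 0.0566]
contact_force: [-5.0, -2.4, 12.7]
grip_force: 6.7
```

```bash
python3 -m crank '[[-0.002,0.07,0,0,0,0],[-0.002,0.07,0,0,0,0],[-0.002,0.06,0,0,0,0],[0,0.04,0,0,0,0],[0,0,0,0,0,0]]'|grep -E "pos|force"
```

```text
eef_pos: [0.5632, 0.121, 0.0567]
contact_force: [-3.5, 0.4, 12.9]
grip_force: 6.1
```

```bash
python3 -m crank '[[0,0.03,0,0,0,0],[-0.002,0.03,0,0,0,0],[0,0.03,0,0,0,0]]'|grep -E "pos|force"
```

```text
eef_pos: [0.5649, 0.1258, 0.0566]
contact_force: [-3.2, -2.3, 12.4]
grip_force: 6.2
```

```bash
python3 -m crank '[[0,0.02,0,0,0,0],[0,0.02,0,0,0,0]]'|grep -E "pos|force"
```

```text
eef_pos: [0.5657, 0.1281, 0.0566]
contact_force: [-2.4, -2.6, 12.3]
grip_force: 6.1
```

```bash
python3 -m crank '[[0,0.02,0,0,0,0],[0,0.02,0,0,0,0]]'|grep -E "pos|force"
```

```text
eef_pos: [0.5662, 0.1298, 0.0566]
contact_force: [-5.0, -11.6, 14.5]
grip_force: 7.1
```

Drag force rose to 12 N after 95 mm of travel, as expected at the shut stop. Next I relax the side push, lift and check.

```bash
python3 -m crank '[[0,0,0,0,0,0],[0,0,-0.02,0,0,0],[0,0,-0.1,0,0,0],[0,0,-0.6,0,0,0],[0,0,-0.8,0,0,0]]'|grep -E "pos|force"; python3 -m crank '[[0.5,0,-0.8,0,0,0],[0.9,0,-0.4,0,0,0],[0.9,0,0,0,0,0],[0,0,0,0,0,0],[0,0,0,0,0,0]]'|grep -E "pos|force"; python3 - <<'E'
from h import *
st=robot.sense()
s=snapshot("wrist");t=snapshot("top")
a=cv2.resize(s["color"][150:330,200:500],(800,480));b=cv2.resize(t["color"][225:335,230:385],(800,568))
cv2.imwrite("pics/w4.png",a);cv2.imwrite("pics/t4.png",b)
P=pts(t);c=t["color"].astype(int)
w=(c.min(2)>150)&(P[...,2]>.165)&(P[...,2]<.2)&(np.hypot(P[...,0]-.45,P[...,1]+.082)<.03);print("cap",P[w].mean(0))
E
```

```text
eef_pos: [0.5658, 0.1305, 0.1477]
contact_force: [2.1, -0.6, 0.4]
grip_force: 0.0
eef_pos: [0.4361, 0.1744, 0.2197]
contact_force: [0.0, -0.3, 0.0]
grip_force: 0.0
cap [ 0.44966103 -0.0831889   0.18382481]
```

View pics/t4.png

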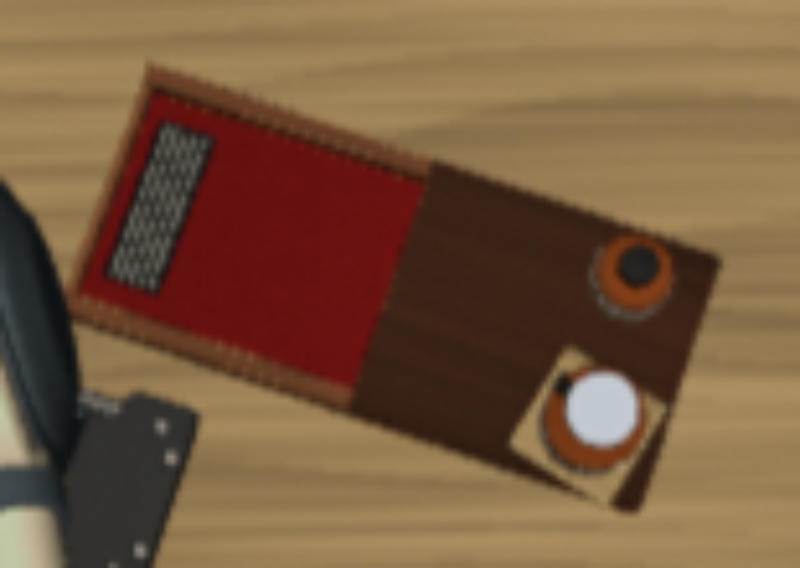

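View pics/w4.png

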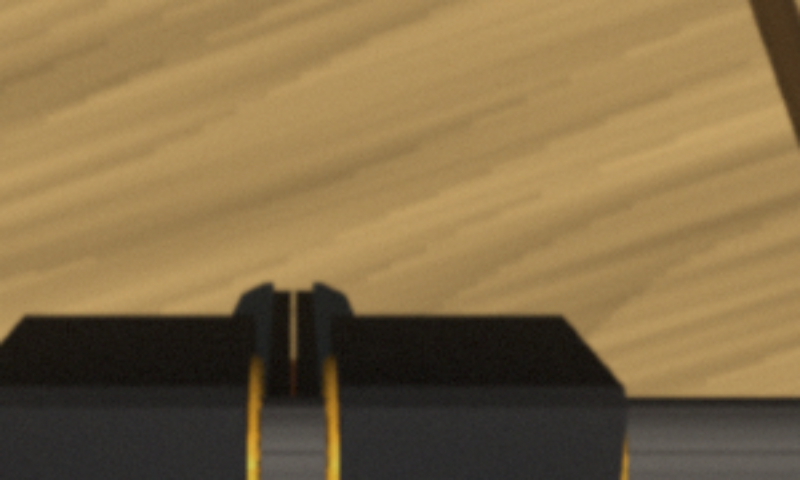

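The top crop shows the cover against the end wall (strip at (160,210)), the cap up, and the oil bottle unmoved. The wrist crop shows only bare table. The robot is clear of everything, so I'm handing in.

```bash
python3 -c "
from bench import robot;print(robot.close_job())"
```

```text
the job is handed in; nothing more can be done
None
```

I pressed the mister cap to its stop with the cover still open and it sprang back up, then slid the red cover shut to its stop; the highest force reading was 27 N, the oil bottle looked unmoved, and I did not check the table objects outside the final picture.

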